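# Turn a press pin over in the V-block and lay it in its cradle

## Robot

A 6-joint arm with a two-finger parallel gripper is mounted at the origin on the work surface. World frame = base frame: x ahead of the robot, y to its left, z up, the work surface at z = 0. Lengths are in mm, angles in rad, forces in N, time in s.
With the tool pointing down it reaches from about 325 to 875 mm from the base axis. Payload 4.4 kg.
Tool frame: the origin (TCP) lies at the very end of the fingers, on their centre line; the grasp point (between the pads) lies 19 mm behind it; z points along the fingers, x is the direction in which the jaws open and shut, and the axes are right-handed (so a half turn about z gives the same grasp; the last joint's range is limited). The gripper opens to 85 mm and grips with 20 to 120 N. Pads are 22 mm wide; open, the fingers measure 114 mm over their backs; the gripper's body (76 mm by 85 mm) begins 54 mm behind the grasp point. The pads swing forward as they close: fully open they stand 13 mm farther back than shut.
Start: joints at [1.024, 0.207, 1.542, -0, 1.393, -0.15], TCP at [221.699, 530.544, 231.282] pointing down, gripper open.
Joint ranges: [-2.73, 2.73], [-0.86, 2.22], [0.23, 2.46], [-1.11, 4.25], [0.08, 2.63], [-2.82, 2.82]. Speed limits (rad/s): [2.79, 2.79, 3.14, 3.14, 3.14, 3.14].

## Interface

Orientations are given as a rotation vector (axis times angle).
In Python, from station import manip, get_image, nets, telemetry gives the robot as it stands. Calls block until the motion is done:
- manip.move_ptp(position, orientation): joint-space move of the TCP to a pose.
- manip.move_linear(position, vel=150, rotation=None): straight line of the TCP; rotation=None keeps the orientation; vel is the mean speed in mm/s.
- manip.move_j(angles): joint-space move.
- manip.command_gripper(opening, grip_force=None): opening from 0.0 (shut) to 1.0 (fully open); grip_force is the grip in N (None keeps the last); returns when the fingers have stopped.
- manip.wait(seconds).
- manip.solve_ik(position, orientation): joint angles nearest the present ones, or None.
- get_image(name): name is "scene" or "side" or "wrist"; returns a dict with "img" (420x560x3 uint8, red, green, blue), "fx", "fy", "cx", "cy" (pixels), "xyz" and "orientation" of the camera in the world; the wrist camera has in their place "T_tool_cam" (4x4, takes a point from camera to tool coordinates, whose origin is the TCP and whose axes are the tool frame's). Camera axes: x right, y up, looking along -z (the intrinsics and any distortion apply to the point x, -y, -z); pixel columns grow to the right and rows downward; lengths in mm; the calibration is good to about 2 mm. A picture is of the moment at which its call begins: read the wrist's pose just before it. There is no depth.
A pose or a line that the arm cannot do raises manip.PlanningError and nothing moves.
- manip.finish_job(): hands the job in, once; it reports no verdict.
Trained networks look in the newest picture that a camera, given by its name, has taken for a name from the list of things; names that differ only in an ending like _2 or _b are one class to them, and where a whole thing is asked for, a point or a joint stands for the part that bears it (a point fixed in the world has none). Each returns a list of dicts, best first, with "conf" (0 to 1); they miss things now and then, are a little off and sometimes report something else, mostly with a low value. They report only what shows in the picture. A call takes as long as a camera call.
- nets.recognise(camera, query): "at" ([column, row] in pixels, amid what is visible of it).
- nets.outline_of(camera, query): "region" (420x560 bool, what is visible of it) and "at" ([column, row] in pixels, amid what is visible of it).
Readings, each from a call of its own:
- telemetry.current_t(): time.
- telemetry.current_joint_positions(): joint angles.
- telemetry.current_dq(): joint speeds.
- telemetry.current_joint_torque(): joint torques, N m.
- telemetry.current_eef_pos(): TCP position.
- telemetry.current_ee_rot(): TCP orientation.
- telemetry.current_wrist_force(): force on the tool from outside, world axes, zero at the start.
- telemetry.current_wrist_torque(): the same for the moment, N m.
- telemetry.current_width(): opening from 0.0 (shut) to 1.0 (fully open).
Only numpy, scipy, OpenCV 4.12 (cv2) and the standard library are available. Lean on these libraries where they do the work, as an engineer would, in place of code of your own. Each camera call takes 0.05 s, during which the arm holds its last target.

## Task

Take the shorter of the two upright steel pins out of the rack by its top end, set it into the sloping V-block so that it stands down on the foot plate, and let go of it there. Then take it again near its middle, between the block's two V jaws, lift it clear and lay it level in the two V saddles of the cradle, between the end plates, and let go. Set it down gently without dropping it, and leave the long pin and the other things on the bench where they are.

Things in the scene. Friction and masses are not known exactly. Their poses are not given: they have to be found in the camera images.
- rack: Fixed painted-grey block 80 (x) x 170 (y) x 90 mm high with two upright blind sockets 27 mm wide and 78 mm deep at y = +45 and -45 mm. Origin: centre of its underside, on the bench. z up.
- short_pin: Plain round steel pin, diameter 24 mm, 150 mm long, about 0.5 kg (0.4 to 0.65). It starts upright in one of the two sockets (either one), its foot 12 mm above the bench, so it stands 72 mm out of the rack. Both ends are alike and bevelled 2 mm, with a thin dark band. Origin: centre of its foot end; z along its axis to the top end.
- short_pin_mid (a point): Middle of the short pin's axis, 75 mm from either end, and its centre of mass.
- long_pin: The other pin, not to be taken: same steel and diameter, 190 mm long, upright in the other socket and standing 112 mm out of the rack. Origin: centre of its foot end; z along its axis.
- vblock: Fixed base of the sloping V-block, dark plate 100 (x) x 150 (y) x 12 mm. Origin: centre of its underside; z up. The groove on it leans towards the base's +y.
- groove: The V groove, fixed on the base, leaning 40 deg from vertical. Origin: where a seated pin's axis meets the foot plate, 45 mm above the bench. z: up along the seated pin's axis. -y: the open side (a pin is brought in along +y). x: level, across. Foot plate: 36 mm wide in x, from y = -14 to 34 mm, its face at z = 0.
- groove_gap (a point): Point on the seated pin's axis 54 mm up from the foot plate, in the middle of the 60 mm finger gap between the two V jaws (axes as groove). In the gap there is only a spine behind the pin, 16 mm wide (x), from 20 mm behind the axis. The lower 90 deg aluminium V jaw spans z = 4 to 24 mm from the foot plate.
- groove_upper (a point): Point on the seated pin's axis 93 mm up, inside the upper 90 deg aluminium V jaw, which spans 84 to 102 mm from the foot plate. Both jaws reach 22 mm to either side in x and stay behind the seated pin's axis, so it drops in freely from -y. The top 48 mm of the seated short pin stand free above this jaw.
- cradle: Fixed level cradle: dark plate 190 (x) x 90 (y) x 12 mm with two aluminium 90 deg V saddles, 12 mm thick, at x = +58 and -58 mm (104 mm free between them; their sides stay below the seated pin's axis) and two upright end plates, 50 mm wide, 68 mm high, inner faces at x = +81 and -81 mm, so only the short pin fits. Origin: centre of the plate's underside, on the bench; z up.
- cradle_seat (a point): Where the middle of the seated short pin belongs: over the cradle's centre, 45 mm above the bench. The seated pin's axis lies along the cradle's x, either way round.
- bearing: Bystander: loose steel bearing ring, 72 mm outside diameter, 22 mm high, lying beyond the V-block. Origin: centre of its underside.
- grease_can: Bystander: loose grey can, 60 mm diameter, 110 mm high, beyond the V-block. Origin: centre of its underside.

How it is judged:
By the outcome, as a careful person would: the job done as asked, in the order asked, and still so for the second after the job is handed in, with the robot touching nothing.
It also fails if it takes over 59 s, if anything falls off the work surface, if the arm or the gripper's body presses on something with over 40 N, if the wrist force passes 120 N, or if a joint passes its speed limit or range.

## Working session

There is one attempt and no reset: what is moved stays moved. The work goes in short steps, each a Python script; the robot and the scene stay as the last script left them, time stands still between calls to the robot, and variables do not carry over. Pictures are saved under pics/ and viewed, and the job is handed in when it is done.

```bash
ls; mkdir -p pics
cat > h.py <<'E'
import numpy as np, cv2
from scipy.spatial.transform import Rotation as R
from station import manip, get_image, nets, telemetry
def save(im,name):
    cv2.imwrite('pics/'+name+'.png',cv2.cvtColor(im['img'],cv2.COLOR_RGB2BGR))
E
python3 - <<'E'
from h import *
for c in ['scene','side','wrist']:
    im=get_image(c); save(im,c+'0'); print(c,{k:v for k,v in im.items() if k!='img'})
    for q in ['rack','short_pin','short_pin_mid','long_pin','vblock','groove','groove_gap','groove_upper','cradle','cradle_seat','bearing','grease_can']:
        try: print(q,[(np.round(d['at']),round(d['conf'],2)) for d in nets.recognise(c,q)])
        except Exception as e: print(q,e)
print(telemetry.current_t(),telemetry.current_ee_rot(),telemetry.current_eef_pos())
E
```

```text
pics
scene {'fx': 437.1883576332948, 'fy': 437.1883576332948, 'cx': 276.04090157210123, 'cy': 207.39833013727173, 'xyz': array([1083.23430105, -589.34732188,  988.38805487]), 'orientation': array([0.65922868, 0.22186598, 0.65304912])}
rack [(array([182., 259.]), 0.98)]
short_pin [(array([193., 228.]), 0.67)]
short_pin_mid [(array([317., 148.]), 0.64), (array([195., 233.]), 0.54)]
long_pin [(array([164., 247.]), 0.92)]
vblock [(array([253., 207.]), 0.66)]
groove [(array([251., 198.]), 0.78)]
groove_gap [(array([252., 202.]), 0.8)]
groove_upper [(array([250., 202.]), 0.88)]
cradle [(array([320., 147.]), 0.68)]
cradle_seat [(array([319., 148.]), 0.61), (array([194., 233.]), 0.27)]
bearing [(array([322., 225.]), 0.97)]
grease_can [(array([306., 257.]), 0.88)]
side {'fx': 395.23843650683705, 'fy': 395.23843650683705, 'cx': 281.0350214025366, 'cy': 207.60905845276156, 'xyz': array([  83.90592159, -564.43235616,  557.26542666]), 'orientation': array([ 0.97447693, -0.4033739 , -0.69548052])}
rack [(array([280., 206.]), 0.42)]
short_pin [(array([320., 253.]), 0.71)]
short_pin_mid [(array([324
[... 442 characters left out ...]
 313.80074030285215, 'fy': 313.80074030285215, 'cx': 281.90650860417054, 'cy': 208.38129837146175, 'T_tool_cam': array([[ 9.99999933e-01,  1.26146400e-04,  3.42853138e-04,
         1.52933750e-01],
       [ 2.11536123e-04, -9.65095333e-01, -2.61898746e-01,
        -6.75672742e+01],
       [ 2.97848380e-04,  2.61898801e-01, -9.65095295e-01,
        -1.43251524e+02],
       [ 0.00000000e+00,  0.00000000e+00,  0.00000000e+00,
         1.00000000e+00]])}
rack []
short_pin []
short_pin_mid []
long_pin []
vblock []
groove []
groove_gap []
groove_upper []
cradle []
cradle_seat []
bearing []
grease_can []
1.95 [ 2.61481496e+00  1.74130101e+00 -5.95879762e-05] [221.69909606 530.52429079 231.26787811]
```

View images.

View pics/scene0.png

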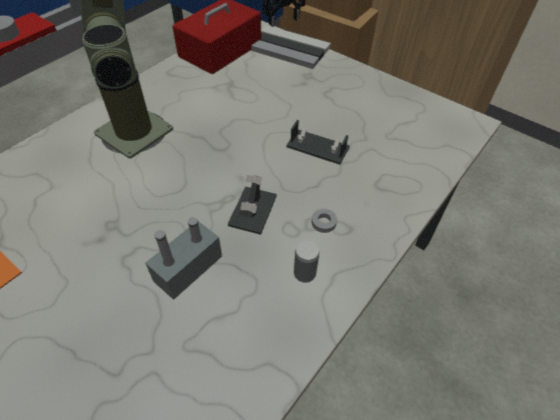

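View pics/side0.png

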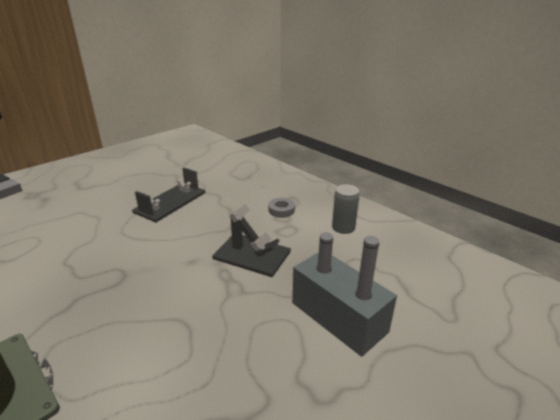

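View pics/wrist0.png

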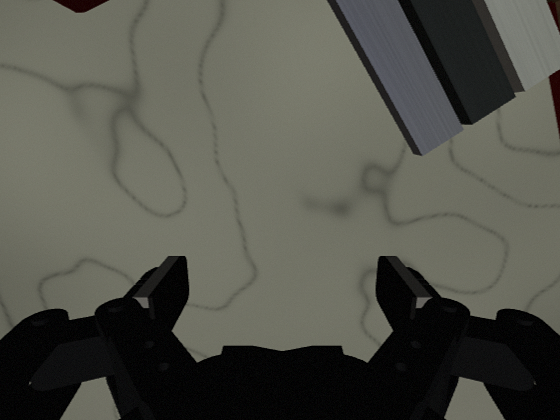

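```bash
cat >> h.py <<'E'
from scipy.optimize import least_squares
def campose(im,tcp=None,rot=None):
    """returns Rwc (cv axes: x right,y down,z fwd), C"""
    F=np.diag([1,-1,-1.])
    if 'xyz' in im: return R.from_rotvec(im['orientation']).as_matrix()@F, np.array(im['xyz'])
    T=im['T_tool_cam']; Rt=R.from_rotvec(rot).as_matrix()
    return Rt@T[:3,:3]@F, np.array(tcp)+Rt@T[:3,3]
def proj(cam,P):
    K,Rw,C=cam; p=(np.atleast_2d(P)-C)@Rw
    return np.c_[K[0]*p[:,0]/p[:,2]+K[2], K[1]*p[:,1]/p[:,2]+K[3]]
def mkcam(im,tcp=None,rot=None):
    Rw,C=campose(im,tcp,rot); return ((im['fx'],im['fy'],im['cx'],im['cy']),Rw,C)
def ray(cam,uv):
    K,Rw,C=cam; d=Rw@np.array([(uv[0]-K[2])/K[0],(uv[1]-K[3])/K[1],1]); return C,d/np.linalg.norm(d)
def tri(obs):
    A=np.zeros((3,3));b=np.zeros(3)
    for cam,uv in obs:
        C,d=ray(cam,uv);M=np.eye(3)-np.outer(d,d);A+=M;b+=M@C
    P=np.linalg.solve(A,b)
    return P,[np.linalg.norm(proj(c,P)[0]-uv) for c,uv in obs]
def onz(cam,uv,z):
    C,d=ray(cam,uv); return C+d*(z-C[2])/d[2]
def grab(c):
    tcp=telemetry.current_eef_pos();rot=telemetry.current_ee_rot()
    im=get_image(c); return im,mkcam(im,tcp,rot)
E
python3 - <<'E'
from h import *
a=grab('scene')[1];b=grab('side')[1]
for n,p,q in [('short',(193,228),(321,252)),('long',(164,247),(367,264)),('shorttop',(194,221),(326,238)),('longtop',(160,235),(371,241)),
 ('vb',(251,199),(250,237)),('cradle',(320,147),(173,197)),('bearing',(323,221),(281,207)),('can',(306,260),(344,209)),('canTop',(307,247),(346,190))]:
    print(n,*[np.round(x,1) for x in tri([(a,p),(b,q)])])
E
```

```text
short [ 532.2 -213.1  125. ] [1.1 1.5]
long [ 536.3 -305.   150.3] [0.8 1.1]
shorttop [ 539.5 -213.   154.6] [0.2 0.2]
longtop [ 536.1 -305.3  196.8] [0.5 0.8]
vb [537.6  -6.7  49.8] [0.8 1.1]
cradle [541.8 330.1  10. ] [1.3 1.5]
bearing [724.3  85.9   9.6] [1.1 1.2]
can [779.6 -76.7  54.4] [0. 0.]
canTop [777.9 -76.7 109.2] [0.4 0.5]
```

```bash
cat >> h.py <<'E'
def down(a): # tool down, tool x at heading a (rad)
    x=np.array([np.cos(a),np.sin(a),0]);z=np.array([0,0,-1.]);return R.from_matrix(np.c_[x,np.cross(z,x),z]).as_rotvec()
def shot(name):
    im,cam=grab('wrist');save(im,name);np.savez('pics/'+name,img=im['img'],K=cam[0],R=cam[1],C=cam[2]);return im,cam
def loadcam(name):
    d=np.load('pics/'+name+'.npz');return (tuple(d['K']),d['R'],d['C'])
def det(cam,*qs):
    for q in qs: print(q,[(np.round(d['at'],1),round(d['conf'],2)) for d in nets.recognise(cam,q)])
E
python3 - <<'E'
from h import *
# heading pi/2: x=+y world, tool y=+x world ; camera at -x side looking +x
for n,p in [('c1',[470,290,270]),('c2',[510,400,220]),('v1',[480,60,270]),('v2',[480,-60,230]),('r1',[470,-210,330]),('r2',[490,-300,330])]:
    manip.move_ptp(p,down(np.pi/2))
    manip.wait(.1)
    shot(n); print(n,telemetry.current_t(), np.round(telemetry.current_eef_pos(),1))
    if n[0]=='c':det('wrist','cradle','cradle_seat')
    if n[0]=='v':det('wrist','vblock','groove_gap','groove_upper')
    if n[0]=='r':det('wrist','short_pin','long_pin','rack')
E
```

```text
c1 3.5083 [469.3 291.  269.8]
cradle [(array([313.1, 218.4]), 0.61)]
cradle_seat [(array([310.7, 217.6]), 0.65)]
c2 4.3333 [510.4 399.4 221.3]
cradle [(array([225. , 193.2]), 0.69)]
cradle_seat [(array([220. , 194.4]), 0.81)]
v1 5.8833 [480.2  60.9 269.8]
vblock [(array([229.7, 215.3]), 0.74)]
groove_gap [(array([215.7, 237.7]), 0.87)]
groove_upper [(array([218.7, 237.5]), 0.93)]
v2 6.7583 [480.5 -59.1 230.6]
vblock [(array([325.7, 226.1]), 0.88)]
groove_gap [(array([327.1, 248. ]), 0.75)]
groove_upper [(array([328.7, 248.9]), 0.9), (array([559. , 172.8]), 0.15)]
r1 7.8083 [ 469.6 -208.   328.3]
short_pin [(array([275. , 245.4]), 0.58)]
long_pin []
rack [(array([241.4, 216.7]), 0.76)]
r2 8.5667 [ 490.1 -299.   330. ]
short_pin [(array([357.1, 224.9]), 0.72)]
long_pin [(array([276.4, 231.9]), 0.86)]
rack [(array([313.9, 203.8]), 0.9), (array([476.8, 200.2]), 0.34)]
```

```bash
python3 -c "
import cv2,numpy as np
for a in 'cvr':
    x=cv2.imread(f'pics/{a}1.png');y=cv2.imread(f'pics/{a}2.png')
    cv2.imwrite(f'pics/{a}1x.png',cv2.resize(x[80:380,60:460],None,fx=2,fy=2,interpolation=cv2.INTER_CUBIC));cv2.imwrite(f'pics/{a}2x.png',cv2.resize(y[80:380,100:500] if a!='c' else y[80:380,20:420],None,fx=2,fy=2,interpolation=cv2.INTER_CUBIC))
"
```

```text
(no output)
```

View pics/c1x.png

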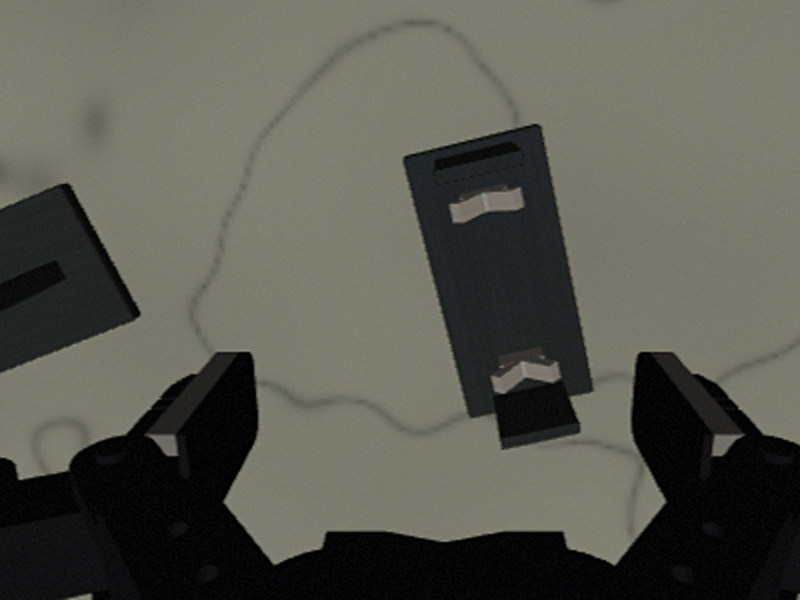

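View pics/c2x.png

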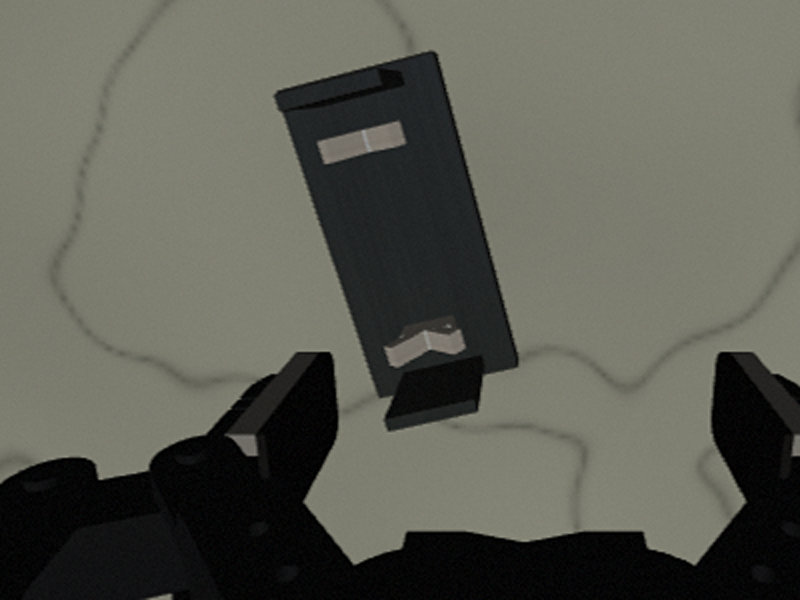

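View pics/v1x.png

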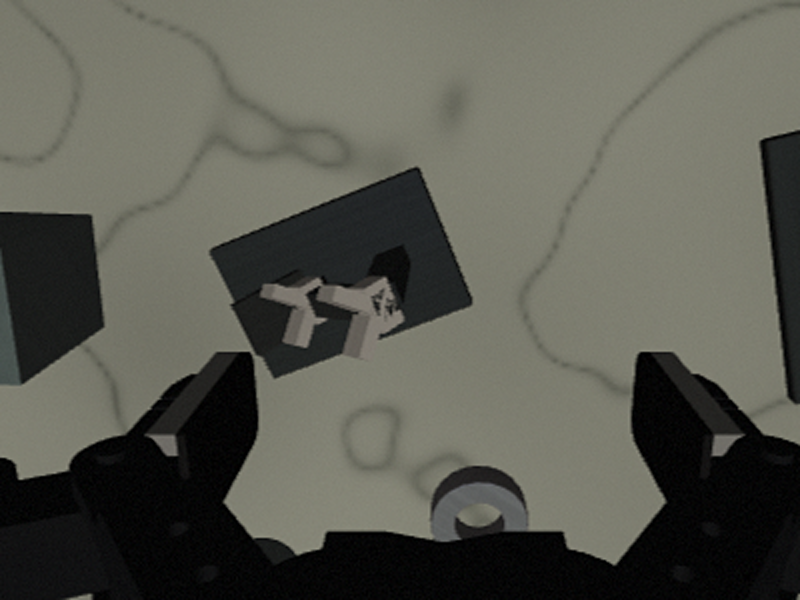

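View pics/v2x.png

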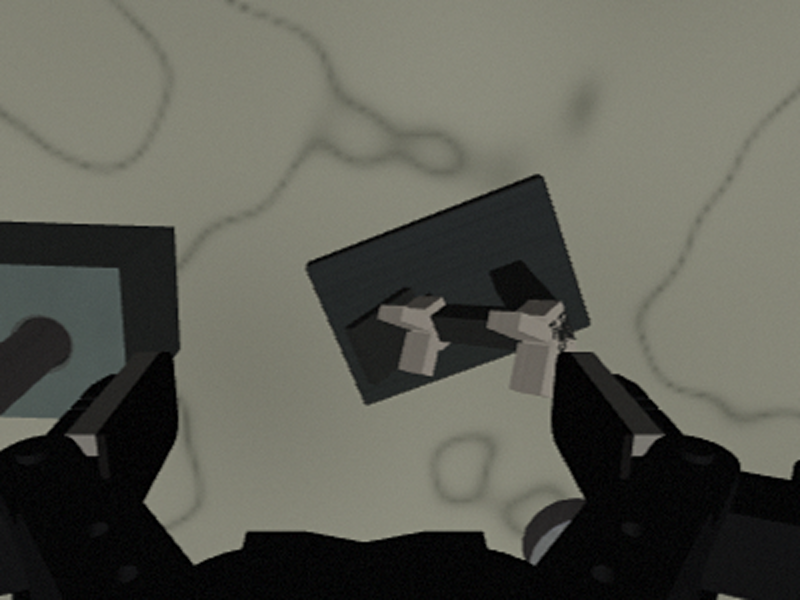

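View pics/r1x.png

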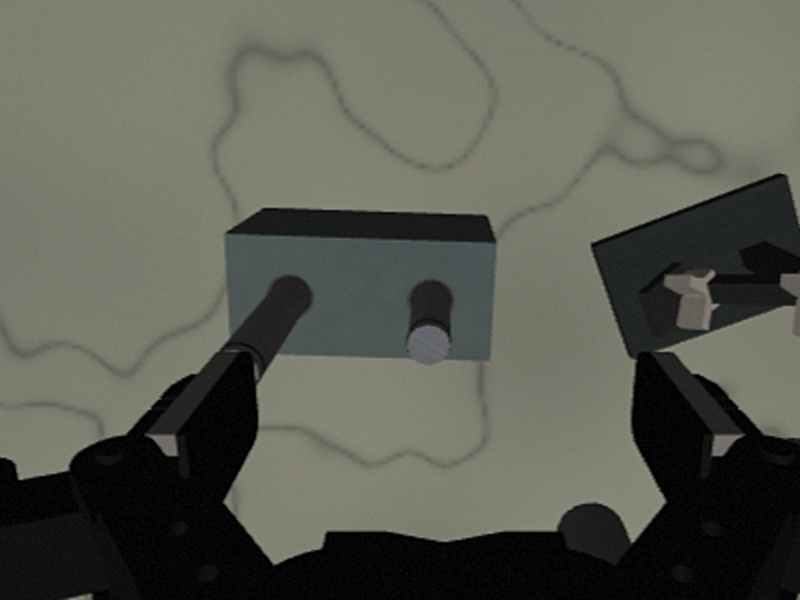

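View pics/r2x.png

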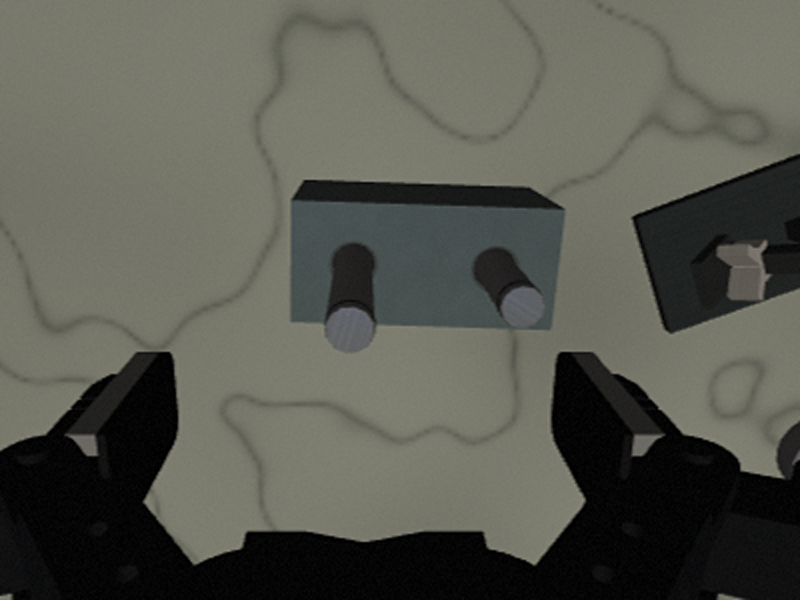

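```bash
cat > fit.py <<'E'
from h import *
off={'c1':(60,80),'c2':(20,80),'v1':(60,80),'v2':(100,80),'r1':(60,80),'r2':(100,80)}
def full(n,p): return (np.array(p,float)+.5)/2-.5+np.array(off[n])
def rect(a,b): # body corners sx,sy
    return lambda s: np.array([s[0]*a/2,s[1]*b/2])
def fit(size,obs,x0,z,freez=False):
    # obs: (img, signs, crop px)
    def pts(p,s,zz):
        c,sn=np.cos(p[2]),np.sin(p[2]);q=np.array([s[0]*size[0]/2,s[1]*size[1]/2])
        return np.array([p[0]+c*q[0]-sn*q[1],p[1]+sn*q[0]+c*q[1],zz])
    cams={n:loadcam(n) for n in off}
    def res(p):
        return np.concatenate([proj(cams[n],pts(p,s,p[3] if freez else z))[0]-full(n,u) for n,s,u in obs])
    r=least_squares(res,list(x0)+([z] if freez else []))
    return r.x,np.round(res(r.x).reshape(-1,2),1)
E
python3 - <<'E'
from fit import *
# heading: cradle x approx image down-right => +x world, slight +y
C=[('c1',(-1,-1),(404,158)),('c1',(-1,1),(540,126)),('c1',(1,1),(592,389)),('c1',(1,-1),(470,416)),
   ('c2',(-1,1),(434,52)),('c2',(1,1),(518,365)),('c2',(1,-1),(380,396))]
for f in (0,1): print('cradle',*fit((190,90),C,(540,330,.2),12,f))
# vblock: +y base = right/up in picture; x base = y rotated -90
V=[(n,s,u) for n,c in [('v1',[(210,250),(418,168),(472,302),(275,377)]),('v2',[(308,265),(542,176),(590,326),(367,404)])] for s,u in zip([(-1,-1),(-1,1),(1,1),(1,-1)],c)]
for f in (0,1): print('vb',*fit((100,150),V,(540,0,.35),12,f))
K=[(n,s,u) for n,c in [('r1',[(226,235),(496,242),(491,360)]),('r2',[(292,200),(565,209),(551,329),(290,322)])] for s,u in zip([(-1,-1),(-1,1),(1,1),(1,-1)],c)]
for f in (0,1): print('rack',*fit((80,170),K,(540,-260,0),90,f))
r1,r2=loadcam('r1'),loadcam('r2')
print('top',tri([(r1,full('r1',(429,344))),(r2,full('r2',(522,306)))]))
for n,u in [('r1',(429,344)),('r2',(522,306))]: print(onz(loadcam(n),full(n,u),162))
r1=loadcam('c1');r2=loadcam('c2')
print('V1',tri([(r1,full('c1',(483,193))),(r2,full('c2',(362,129)))]),tri([(r1,full('c1',(526,362))),(r2,full('c2',(428,330)))]))
E
```

```text
cradle [5.26305744e+02 3.30794921e+02 2.38957922e-01] [[-1.  -0.5]
 [ 0.6 -1.5]
 [ 1.1  1.2]
 [-0.3  1.2]
 [ 0.  -1.6]
 [ 0.6  1. ]
 [-0.9  1.3]]
cradle [5.27701644e+02 3.30681058e+02 2.38474274e-01 6.21540679e+00] [[-0.8  0.1]
 [-0.2 -0.6]
 [-0.   0.2]
 [-0.6  0. ]
 [ 0.7  0.1]
 [ 0.6  0. ]
 [ 0.1  0.1]]
vb [ 5.35581918e+02 -6.30380256e+00  3.75572127e-01] [[-1.  -0.2]
 [ 0.3 -0.8]
 [ 1.1  1.2]
 [-0.8  0.8]
 [-1.6  0.3]
 [ 1.3 -1. ]
 [ 1.3 -0.4]
 [-0.6  0.9]]
vb [ 5.36991441e+02 -6.26635791e+00  3.75399596e-01  7.08867042e+00] [[ 0.4 -0.1]
 [ 0.5 -0.2]
 [ 0.9  1. ]
 [ 0.2  0.2]
 [-1.2  0.3]
 [ 0.1 -0.3]
 [-0.1 -0.8]
 [-0.6  0. ]]
rack [ 5.32619491e+02 -2.60059128e+02 -2.99055554e-02] [[-0.8 -0.5]
 [ 0.5  0.1]
 [-0.2  0.1]
 [-0.5  0.2]
 [ 0.3 -0.1]
 [ 0.3  0.2]
 [ 0.5  0. ]]
rack [ 5.33039707e+02 -2.60016755e+02 -2.98175979e-02  8.84519349e+01] [[-0.3 -0.4]
 [ 0.4  0.2]
 [-0.3 -0.1]
 [-0.4  0.4]
 [-0.1 -0.1]
 [-0.1  0.1]
 [ 0.7 -0.1]]
top (array([ 534.24851145, -215.1641973 ,  159.52531888]), [np.float64(0.025667034989704365), np.float64(0.025958664924393558)])
[ 533.23247458 -215.10067377  162.        ]
[ 533.33962656 -215.83202071  162.        ]
V1 (array([464.32142175, 315.35867083,  30.4180874 ]), [np.float64(0.1957580453245457), np.float64(0.2306192537211083)]) (array([576.05423956, 345.50254524,  32.12202339]), [np.float64(0.25774198094278217), np.float64(0.2996288464894531)])
```

```bash
cat >> fit.py <<'E'
def T2(p,z0=0):
    c,s=np.cos(p[2]),np.sin(p[2]);M=np.eye(4);M[:2,:2]=[[c,-s],[s,c]];M[:3,3]=[p[0],p[1],z0];return M
def tf(M,P): return np.atleast_2d(P)@M[:3,:3].T+M[:3,3]
def overlay(n,segs,box,sc,out):
    d=np.load('pics/'+n+'.npz');cam=loadcam(n);img=cv2.cvtColor(d['img'],cv2.COLOR_RGB2BGR)
    x0,y0,x1,y1=box;im=cv2.resize(img[y0:y1,x0:x1],None,fx=sc,fy=sc,interpolation=cv2.INTER_CUBIC)
    im=np.clip(im.astype(float)*1.8,0,255).astype(np.uint8); raw=im.copy()
    for A,B,col in segs:
        a,b=proj(cam,[A,B]);f=lambda q:tuple(np.round(((q-[x0,y0])+.5)*sc-.5).astype(int).tolist())
        cv2.line(im,f(a),f(b),col,1,cv2.LINE_AA)
    cv2.imwrite('pics/'+out+'.png',im)
def poly(P,col): return [(P[i],P[(i+1)%len(P)],col) for i in range(len(P))]
def cradle_segs(p,dz=0):
    M=T2(p,dz);s=[];Y=(0,255,255);G=(0,255,0);Rr=(0,0,255)
    for z in (0,12): s+=poly(tf(M,[[-95,-45,z],[95,-45,z],[95,45,z],[-95,45,z]]),Y)
    for e in (-1,1):
        s+=poly(tf(M,[[81*e,-25,12],[81*e,25,12],[81*e,25,68],[81*e,-25,68]]),Rr)
        for x in (52,64): s.append((*tf(M,[[e*x,0,28],[e*x,17,45]]),G));s.append((*tf(M,[[e*x,0,28],[e*x,-17,45]]),G))
        s.append((*tf(M,[[e*52,0,28],[e*64,0,28]]),G))
    return s
E
python3 - <<'E'
from fit import *
p=(526.3,330.8,.239)
overlay('c1',cradle_segs(p),(255,130,365,310),5,'oc1')
overlay('c2',cradle_segs(p),(145,90,295,310),4,'oc2')
a=cv2.imread('pics/oc1.png');b=cv2.imread('pics/oc2.png')
print(a.shape,b.shape)
a=cv2.resize(a,(367,600),interpolation=cv2.INTER_AREA);b=cv2.resize(b,(410,600),interpolation=cv2.INTER_AREA)
cv2.imwrite('pics/oc.png',np.hstack([a,b]))
E
```

```text
(900, 550, 3) (880, 600, 3)
```

View pics/oc.png

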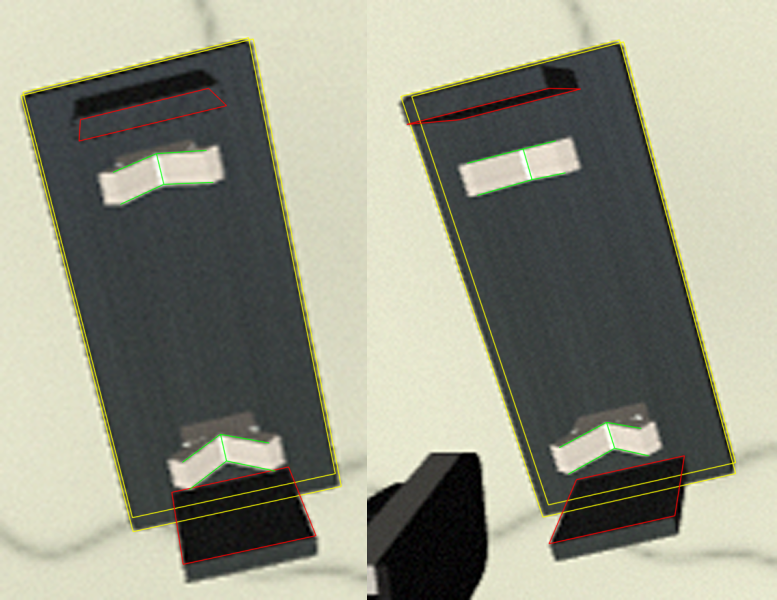

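```bash
cat >> fit.py <<'E'
S,Cc=np.sin(np.radians(40)),np.cos(np.radians(40))
def grooveM(p,gx,gy,gz=45):
    M=T2(p);G=np.eye(4);G[:3,0]=[1,0,0];G[:3,1]=[0,Cc,-S];G[:3,2]=[0,S,Cc];G[:3,3]=[gx,gy,gz];return M@G
def vb_segs(p,gx,gy,pin=False):
    M=T2(p);s=[];Y=(0,255,255);G=(0,255,0);Rr=(0,0,255)
    for z in (0,12): s+=poly(tf(M,[[-50,-75,z],[50,-75,z],[50,75,z],[-50,75,z]]),Y)
    g=grooveM(p,gx,gy)
    s+=poly(tf(g,[[-18,-14,0],[18,-14,0],[18,34,0],[-18,34,0]]),Rr)
    for a,b in ((4,24),(84,102)):
        for z in (a,b): s+=[(*tf(g,[[-17,0,z],[0,17,z]]),G),(*tf(g,[[17,0,z],[0,17,z]]),G)]
        s.append((*tf(g,[[0,17,a],[0,17,b]]),G))
        for x in (-17,17): s.append((*tf(g,[[x,0,a],[x,0,b]]),G))
    return s
def pair(n1,n2,segs,b1,b2,out):
    overlay(n1,segs,b1,5,'_a');overlay(n2,segs,b2,5,'_b')
    f=lambda n:cv2.imread(f'pics/{n}.png');a,b=f('_a'),f('_b')
    r=lambda a:cv2.resize(a,(400,int(a.shape[0]*400/a.shape[1])),interpolation=cv2.INTER_AREA)
    a,b=r(a),r(b);h=min(a.shape[0],b.shape[0]);cv2.imwrite('pics/'+out+'.png',np.hstack([a[:h],b[:h]]))
E
python3 - <<'E'
from fit import *
p=(535.58,-6.3,.3756)
pair('v1','v2',vb_segs(p,0,-30),(155,150,305,275),(245,150,405,290),'ov')
pair('v1','v2',[],(155,150,305,275),(245,150,405,290),'ovraw')
E
```

```text
(no output)
```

View pics/ov.png

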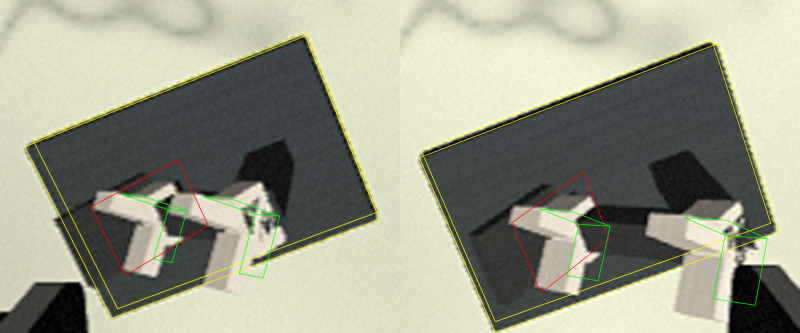

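View pics/ovraw.png

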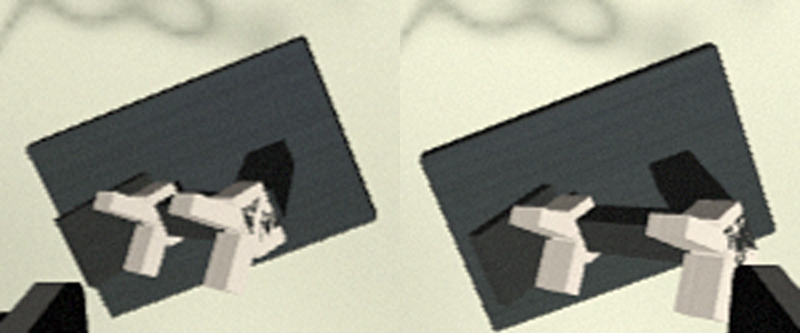

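```bash
cat > ov.py <<'E'
from fit import *
import sys
p=(535.58,-6.3,.3756)
gx,gy=float(sys.argv[1]),float(sys.argv[2])
pair('v1','v2',vb_segs(p,gx,gy),(165,200,265,270),(265,200,385,285),'ov_'+sys.argv[3])
a=cv2.imread('pics/ov_%s.png'%sys.argv[3]);cv2.imwrite('pics/ov_%s.png'%sys.argv[3],a)
E
python3 ov.py 0 -48 b
python3 - <<'E'
import sys;sys.path.insert(0,'.')
from fit import *
p=(535.58,-6.3,.3756)
for n,b in (('v1',(165,205,265,270)),('v2',(265,205,385,285))):
    overlay(n,[],b,6 if n=='v2' else 7,'raw_'+n);overlay(n,vb_segs(p,0,-48),b,6 if n=='v2' else 7,'o_'+n)
E
```

```text
(no output)
```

View pics/o_v2.png

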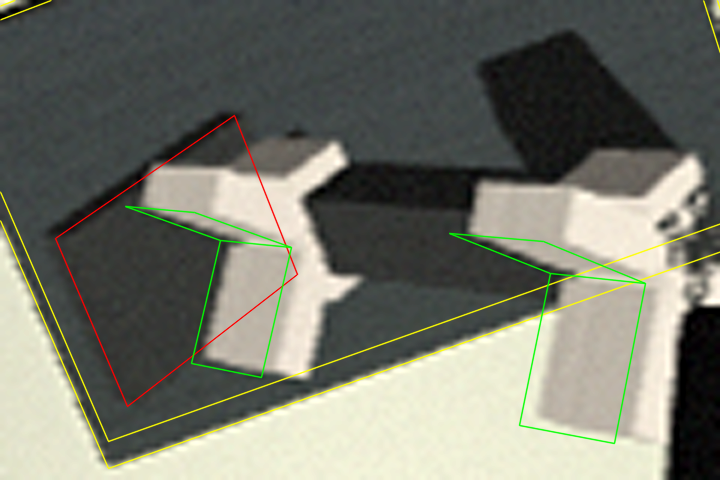

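View pics/o_v1.png

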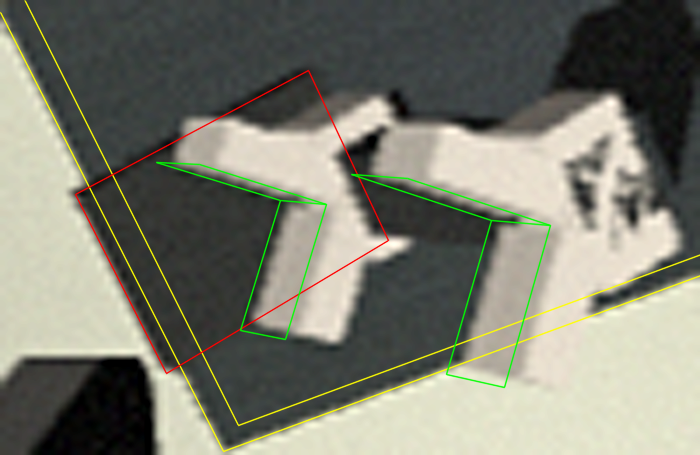

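```bash
cat > plan.py <<'E'
from fit import *
p=(535.58,-6.3,.3756); cr=(526.3,330.8,.239)
g=grooveM(p,0,-46)
gx,gy,gz,go=g[:3,0],g[:3,1],g[:3,2],g[:3,3]
def ori(x,z): return R.from_matrix(np.c_[x,np.cross(z,x),z]).as_rotvec()
E
python3 - <<'E'
from plan import *
print(go)
def ik(n,P,o):
    q=manip.solve_ik(P,o);print(n,np.round(P),None if q is None else np.round(q,2))
for sgn in (1,-1):
    print('sgn',sgn)
    D=ori(sgn*gx,np.array([0,0,-1.]))
    for z in (121,300): ik('rack',[533.3,-215.4,z],D)
    O=ori(sgn*gx,-gz)
    for u in (115,300): ik('grooveA',go+gz*u,O)
    ik('grooveA-y',go+gz*115-gy*60,O)
    O=ori(sgn*gx,gy)
    for u in (19,-30,-100,-150): ik('gap',go+gz*60+gy*u,O)
    # cradle: tool x along cradle y
    for s in (1,-1):
        a=cr[2]+s*np.pi/2
        for z in (26,150): ik('cradle%d'%s,[cr[0],cr[1],z],down(a))
E
```

```text
[552.45421531 -49.09323378  45.        ]
sgn 1
rack [ 533. -215.  121.] [-0.53  0.32  1.64 -0.    1.18 -0.91]
rack [ 533. -215.  300.] [-0.53  0.16  1.45 -0.    1.53 -0.91]
grooveA [525.  20. 133.] [ 0.26  0.26  1.87 -0.81  1.08  0.31]
grooveA [482. 130. 275.] [ 0.5   0.11  1.72 -0.7   1.45  0.26]
grooveA-y [542. -23. 172.] [ 0.17  0.2   1.85 -0.8   1.08  0.18]
gap [533.   0.  79.] [-0.48  0.69  1.46  0.53  1.7  -0.98]
gap [547. -35. 110.] [-0.51  0.68  1.39  0.52  1.79 -0.97]
gap [566. -84. 155.] [-0.56  0.69  1.26  0.5   1.91 -0.95]
gap [ 580. -120.  187.] [-0.59  0.71  1.15  0.5   2.   -0.93]
cradle1 [526. 331.  26.] [ 0.42  0.53  1.56 -0.    1.04 -1.39]
cradle1 [526. 331. 150.] [ 0.42  0.38  1.5  -0.    1.27 -1.39]
cradle-1 [526. 331.  26.] [ 0.42  0.53  1.56 -0.    1.04  1.75]
cradle-1 [526. 331. 150.] [ 0.42  0.38  1.5  -0.    1.27  1.75]
sgn -1
rack [ 533. -215.  121.] [-0.53  0.32  1.64 -0.    1.18  2.23]
rack [ 533. -215.  300.] [-0.53  0.16  1.45 -0.    1.53  2.23]
grooveA [525.  20. 133.] None
grooveA [482. 130. 275.] None
grooveA-y [542. -23. 172.] None
gap [533.   0.  79.] [-0.48  0.69  1.46  0.53  1.7   2.16]
gap [547. -35. 110.] [-0.51  0.68  1.39  0.52  1.79  2.17]
gap [566. -84. 155.] [-0.56  0.69  1.26  0.5   1.91  2.19]
gap [ 580. -120.  187.] [-0.59  0.71  1.15  0.5   2.    2.21]
cradle1 [526. 331.  26.] [ 0.42  0.53  1.56 -0.    1.04 -1.39]
cradle1 [526. 331. 150.] [ 0.42  0.38  1.5  -0.    1.27 -1.39]
cradle-1 [526. 331.  26.] [ 0.42  0.53  1.56 -0.    1.04  1.75]
cradle-1 [526. 331. 150.] [ 0.42  0.38  1.5  -0.    1.27  1.75]
```

Run:
```python
from plan import *
manip.move_ptp(go+gz*60-gy*110,ori(gx,gy));manip.wait(.15);shot('g1');print(telemetry.current_t())
manip.move_ptp(go+gz*220-gy*70,ori(gx,-gz));manip.wait(.15);shot('g2');print(telemetry.current_t())
for n in ('g1','g2'):
    c=loadcam(n);print(proj(c,tf(g,[[0,0,0],[0,0,54],[0,0,93]])))
```

```text
10.125
11.45
[[282.36887676 272.1483776 ]
 [282.49037377 213.75224337]
 [282.58663282 167.48644332]]
[[283.63001948 119.48205084]
 [283.73764435 118.79067521]
 [283.84232935 118.11818512]]
```

Run:
```python
from fit import *
p=(535.58,-6.3,.3756)
overlay('g1',vb_segs(p,0,-46),(222,140,342,300),5,'o_g1');overlay('g2',vb_segs(p,0,-46),(210,50,350,170),5,'o_g2')
```

```text
(no output)
```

View pics/o_g1.png

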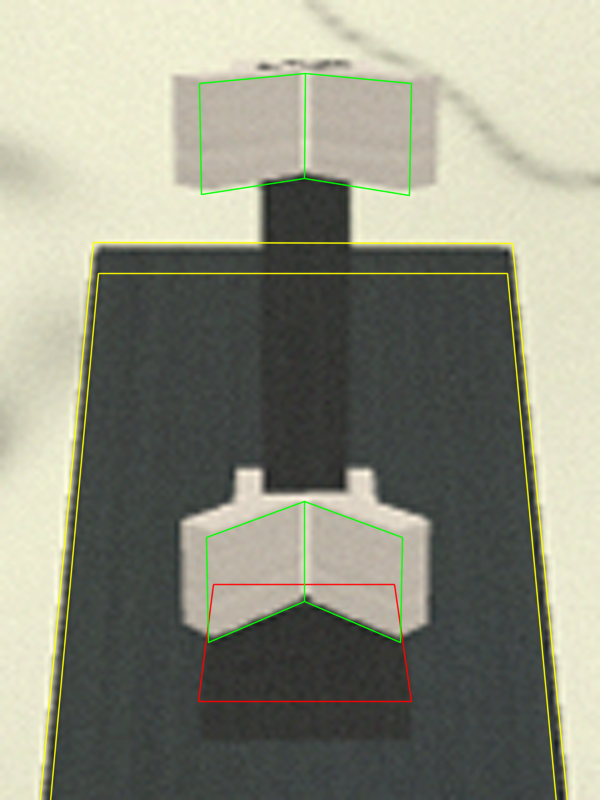

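View pics/o_g2.png

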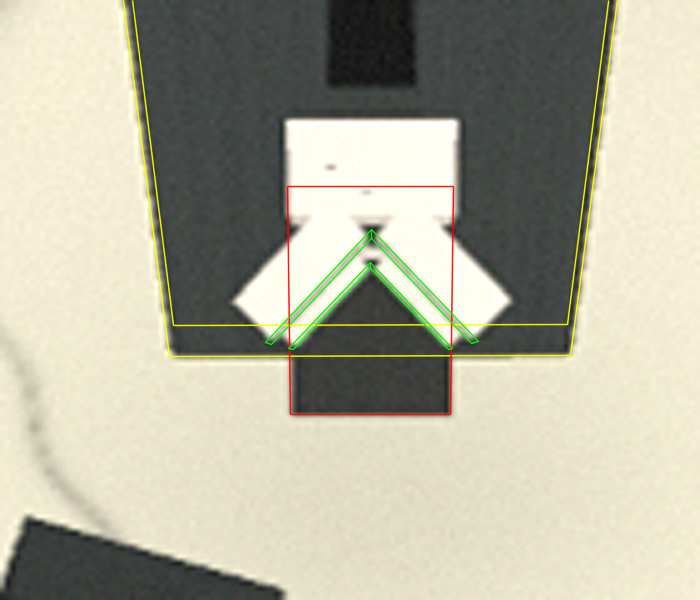

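```bash
cat >> plan.py <<'E'
P1=np.array([533.6,-215.3])
D=ori(gx,np.array([0,0,-1.])); OA=ori(gx,-gz); OB=ori(gx,gy)
def st(s=''): print(s,'t',round(telemetry.current_t(),2),'pos',np.round(telemetry.current_eef_pos(),1),'F',np.round(telemetry.current_wrist_force(),1),'w',round(telemetry.current_width(),3))
E
python3 - <<'E'
from plan import *
manip.move_ptp([*P1,225],D);st()
manip.move_linear([*P1,127],vel=100);manip.wait(.2);st('down')
im,c=shot('k1')
manip.command_gripper(0,100);manip.wait(.2);st('grip')
E
```

```text
t 12.47 pos [ 533.2 -214.7  224.3] F [-0.5 -0.3  0.3] w 0.999
down t 13.81 pos [ 534.1 -215.6  127.8] F [-0.3  0.8  0.4] w 1.002
grip t 14.67 pos [ 534.  -215.4  127.3] F [1.  1.  1.4] w 0.256
```

View pics/k1.png

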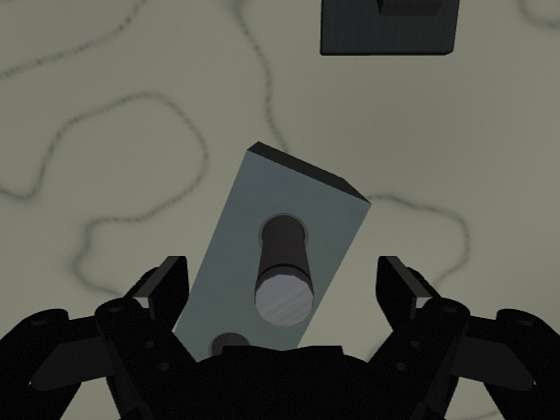

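Run:
```python
from plan import *
manip.move_linear([*P1,232],vel=120);st('lift')
manip.move_ptp(go+gz*123-gy*90,OA);manip.wait(.2);st('pre')
shot('k2'); im=get_image('side');save(im,'k2s')
from fit import *
# expected pin outline relative to tool
t=telemetry.current_eef_pos();M=R.from_rotvec(telemetry.current_ee_rot()).as_matrix()
foot=t+M[:,2]*115;top=t-M[:,2]*35
print(foot,proj(loadcam('k2'),[foot,top]))
```

```text
lift t 15.69 pos [ 532.7 -214.8  230.6] F [-0.6  0.3 -5.2] w 0.255
pre t 16.85 pos [549.2 -41.3 197.6] F [ 0.3 -0.3 -4. ] w 0.252
[ 575.99431672 -109.84738889  109.29644311] [[282.9720973  203.76464428]
 [284.19815682 299.08339067]]
```

View pics/k2.png

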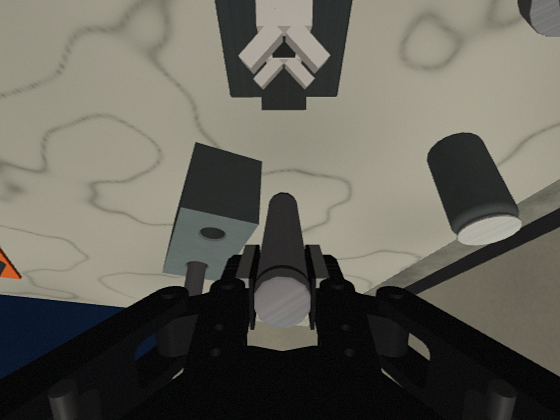

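View pics/k2s.png

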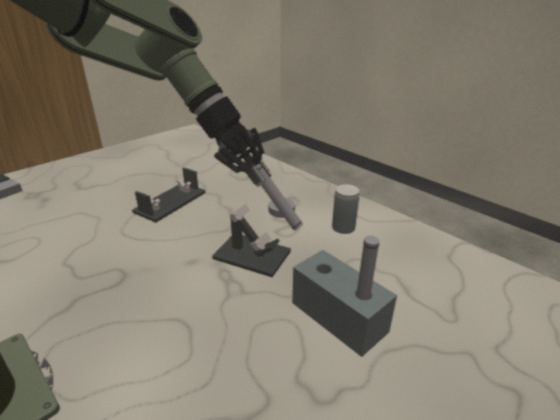

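```bash
cat >> plan.py <<'E'
def comp(F0=0):
    F=telemetry.current_wrist_force()-F0; return np.round([F@gx,F@gy,F@gz],1)
def gl():
    q=telemetry.current_eef_pos()-go; return np.round([q@gx,q@gy,q@gz],1)
E
python3 - <<'E'
from plan import *
manip.move_linear(go+gz*119-gy*12,vel=100);manip.wait(.3)
F0=np.array(telemetry.current_wrist_force());st('near');print(gl())
for d in (-8,-5,-3,-2,-1,0,1,2):
    manip.move_linear(go+gz*119+gy*d,vel=25);manip.wait(.12)
    f=comp(F0);print(d,f,gl())
    if abs(f[1])>6 or abs(f[0])>8: break
print(telemetry.current_t()); shot('k3')
E
```

```text
near t 18.18 pos [528.   13.2 144.3] F [ 0.7  0.2 -4.3] w 0.258
[  0.2 -12.5 119.1]
-8 [-1.5  0.5 -0. ] [  0.   -7.9 119. ]
-5 [-1.  -0.3 -0. ] [  0.  -5. 119.]
-3 [-0.2  0.2 -0.3] [  0.  -3. 119.]
-2 [-0.2 -0.2 -0.1] [  0.  -2. 119.]
-1 [-0.5  0.3 -0.4] [  0.  -1. 119.]
0 [-0.2  0.4 -0.9] [ 2.000e-01 -1.000e-01  1.191e+02]
1 [ 0.8 -3.4 -1.1] [  0.5   0.4 119.2]
2 [ 0.6 -5.7 -0.9] [  0.7   0.9 119.3]
21.1917
```

View pics/k3.png

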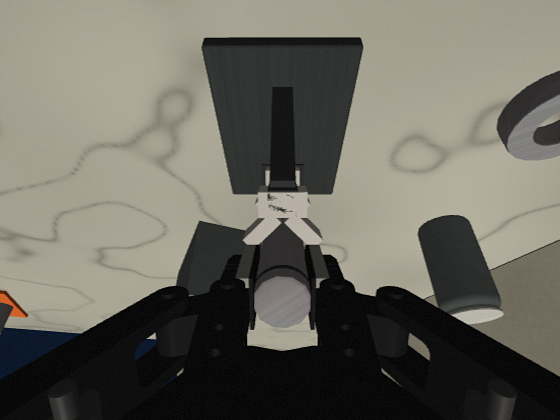

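Run:
```python
from plan import *
F0=np.array(telemetry.current_wrist_force())
for u in (118,117,116,115.5,115,114.5,114,113.5,113,112.5,112,111,110):
    manip.move_linear(go+gz*u+gy*1,vel=20);manip.wait(.1)
    f=comp(F0);print(u,f,gl())
    if f[2]>7: break
st()
im=get_image('side');save(im,'k4s')
```

```text
118 [0.9 1.5 2.1] [  0.7   0.7 118.3]
117 [1.4 1.2 4.6] [  0.7   0.7 117.3]
116 [3.1 1.9 4.9] [  0.6   0.7 116.2]
115.5 [ 3.4 -0.2  4.4] [  0.6   0.7 115.7]
115 [4.  1.2 5.8] [  0.6   0.7 115.2]
114.5 [3.3 0.9 7.5] [  0.6   0.7 114.8]
 t 23.34 pos [525.7  20.3 132.5] F [4.7 2.  3.7] w 0.254
```

View pics/k4s.png

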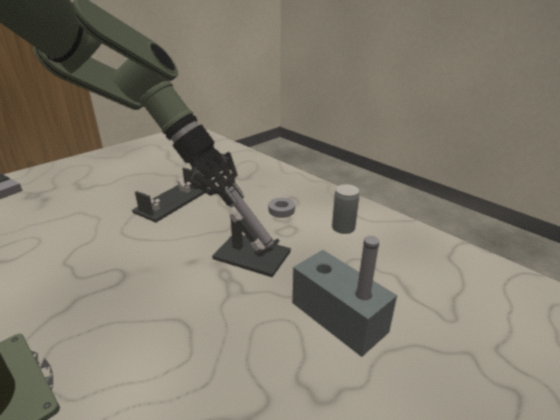

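Run:
```python
from plan import *
F0=np.array(telemetry.current_wrist_force())
for u in (114,113.5,113,112.5,112,111.5):
    manip.move_linear(go+gz*u+gy*1,vel=20);manip.wait(.1)
    f=comp(F0);print(u,f,gl())
    if f[2]>8: break
st()
```

```text
114 [-1.4  1.1  4.2] [  0.6   0.7 114.8]
113.5 [-2.6  0.2  8. ] [  0.7   0.7 114.8]
113 [-3.1  2.1 11.3] [  0.7   0.7 114.8]
 t 24.44 pos [525.8  20.3 132.5] F [-0.8  8.5 11.1] w 0.255
```

Run:
```python
from plan import *
manip.move_linear(go+gz*114.6+gy*0.8+gx*.4,vel=20)
manip.command_gripper(0.45);manip.wait(.2);st('open')
manip.move_linear(go+gz*190+gy*0,vel=120);manip.wait(.1);st('retreat');shot('k5');im=get_image('side');save(im,'k5s');det('wrist','short_pin')
c=loadcam('k5');print(proj(c,tf(g,[[0,0,150],[0,0,0],[12,0,150],[-12,0,150]])))
```

```text
open t 25.2 pos [524.9  19.9 131.8] F [-0.4  0.6 -0.9] w 0.45
retreat t 26.07 pos [507.1  64.  189.6] F [-0.   0.2 -0.1] w 0.451
short_pin [(array([285.6, 228.6]), 0.91)]
[[284.86528724 235.2589997 ]
 [283.8611006  187.39302914]
 [304.27080675 235.28149889]
 [265.46375758 235.23650514]]
```

View pics/k5.png

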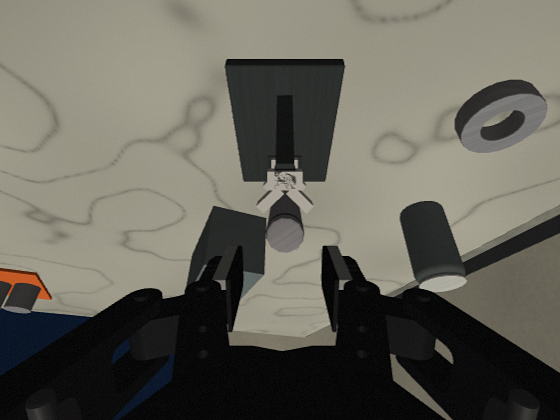

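View pics/k5s.png

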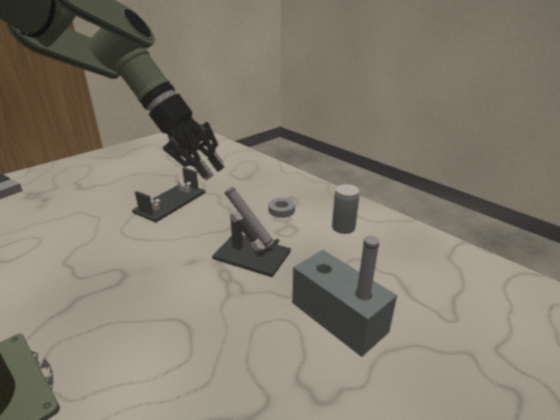

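Run:
```python
from plan import *
manip.move_ptp([520,0,330],D)
manip.command_gripper(0.8)
manip.move_ptp(go+gz*62-gy*90+gx*.4,OB);manip.wait(.15);st('pre');shot('m1')
c=loadcam('m1');print(proj(c,tf(g,[[0,0,150],[0,0,0],[12,0,150],[-12,0,150]])))
```

```text
pre t 28.44 pos [564.9 -74.8 153.6] F [0.2 0.1 0.5] w 0.803
[[280.7276067   96.24219214]
 [279.99596906 287.67215568]
 [297.81553016  96.33397515]
 [263.63668528  96.15039303]]
```

View pics/m1.png

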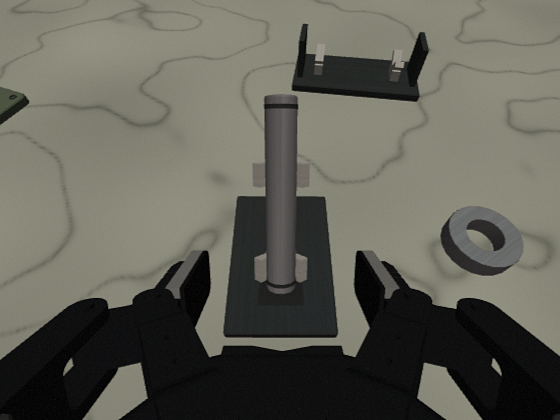

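Run:
```python
from plan import *
manip.move_linear(go+gz*62+gy*17+gx*.4,vel=90);manip.wait(.25);st('in');print(gl());im=get_image('side');save(im,'m2s');shot('m2')
```

```text
in t 30.08 pos [ 5.337e+02 -1.000e-01  8.180e+01] F [-0.3  1.2  0. ] w 0.801
[ 0.5 16.6 61.9]
```

View pics/m2.png

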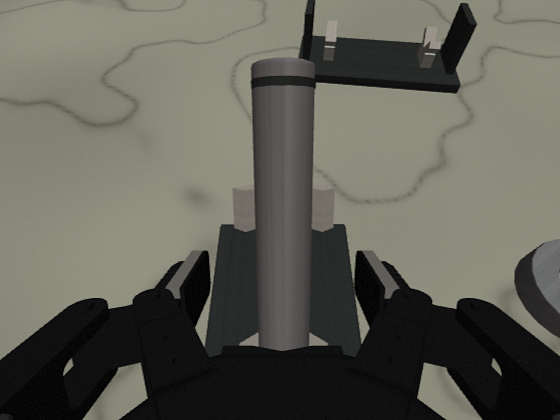

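View pics/m2s.png

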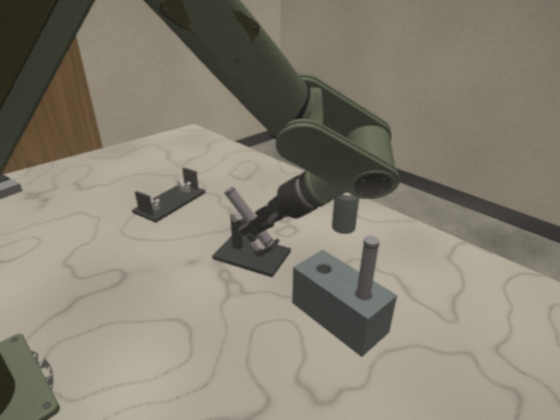

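Run:
```python
from plan import *
manip.command_gripper(0,100);manip.wait(.15);st('grip')
manip.move_linear(go+gz*62-gy*60+gx*.4,vel=80);st('lift')
u=np.array([np.cos(cr[2]),np.sin(cr[2]),0])
T=np.array([cr[0],cr[1],0])+13*u
O=down(cr[2]+np.pi/2)
manip.move_ptp([560,-60,260],D)
manip.move_ptp(T+[0,0,160],O);manip.wait(.2);st('above')
shot('m3');im=get_image('side');save(im,'m3s');im=get_image('scene');save(im,'m3c')
c=loadcam('m3');t=telemetry.current_eef_pos();M=R.from_rotvec(telemetry.current_ee_rot()).as_matrix()
m=t-M[:,2]*19-M[:,1]*13
print(proj(c,[m,m+75*M[:,1],m-75*M[:,1]]))
print('front',proj(mkcam(get_image('scene')),[m+75*M[:,1],m-75*M[:,1]]),proj(mkcam(get_image('side')),[m+75*M[:,1],m-75*M[:,1]]))
```

```text
grip t 30.83 pos [5.342e+02 1.000e-01 8.180e+01] F [3.2 1.4 1. ] w 0.249
lift t 31.95 pos [554.6 -54.1 130.6] F [ 0.1 -1.  -3.9] w 0.244
above t 34.27 pos [539.8 332.9 160.6] F [ 0.5 -0.6 -4.2] w 0.247
[[281.11614864 253.72323061]
 [281.40285231 395.55749656]
 [280.73109226  63.23320449]]
front [[344.95547197 108.2711477 ]
 [297.95070072  94.59492108]] [[181.17870128 133.62374212]
 [136.60359218 151.99083945]]
```

View pics/m3.png

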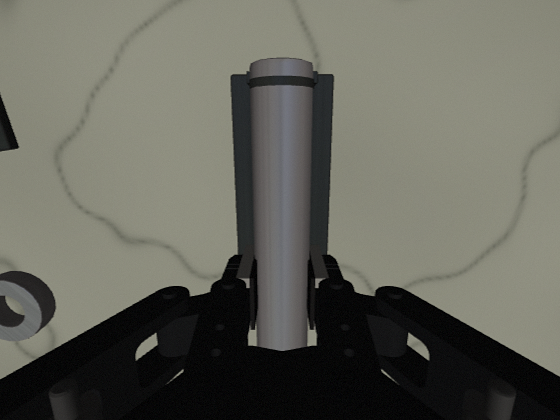

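View pics/m3s.png

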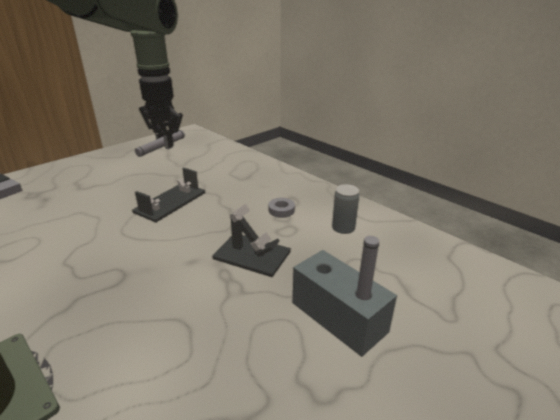

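View pics/m3c.png

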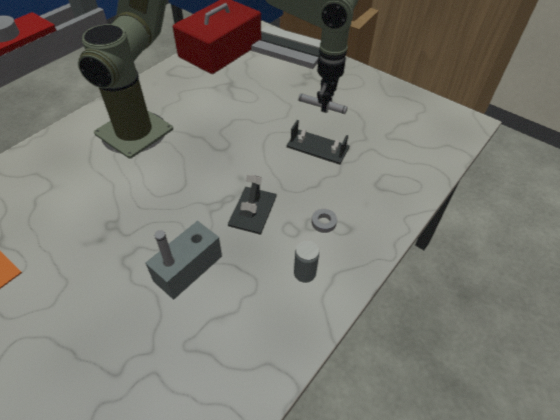

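Run:
```python
from plan import *
u=np.array([np.cos(cr[2]),np.sin(cr[2]),0]);v=np.array([-u[1],u[0],0])
T=np.array([cr[0],cr[1],0])+13*u
manip.move_linear(T+[0,0,60],vel=100)
manip.move_linear(T+[0,0,37],vel=50);manip.wait(.3);st('near');shot('m4');im=get_image('side');save(im,'m4s')
F0=np.array(telemetry.current_wrist_force())
for z in (34,32,31,30,29.5,29,28.5,28,27.5,27,26.5,26):
    manip.move_linear(T+[0,0,z],vel=20);manip.wait(.1)
    F=telemetry.current_wrist_force()-F0;M=telemetry.current_wrist_torque();q=telemetry.current_eef_pos()
    print(z,np.round([F@u,F@v,F[2]],1),'tq',np.round([M@u,M@v],2),np.round(q-T,1))
    if F[2]>4 or np.linalg.norm(F)>15: break
st()
```

```text
near t 36.58 pos [539.2 334.   37.4] F [ 0.9 -0.3 -4.8] w 0.247
34 [ 0.5  0.7 -1. ] tq [ 0.03 -0.03] [-0.1 -0.  33.9]
32 [-0.5  0.6 -0.8] tq [-0.02 -0.07] [-0.  -0.1 31.9]
31 [ 0.7 -0.2 -1.2] tq [ 0.04 -0.06] [-0. -0. 31.]
30 [ 0.   0.4 -1.4] tq [-0.02 -0.08] [-0. -0. 30.]
29.5 [ 0.8 -0.1 -1.1] tq [-0.02 -0.06] [ 0.  -0.  29.5]
29 [ 0.4 -0.2  0.5] tq [-0.07  0.02] [ 0.1 -0.  29.1]
28.5 [-0.7 -0.9  2.9] tq [-0.22  0.13] [ 0.2 -0.1 28.9]
28 [-3.3 -3.2  7.7] tq [-0.44  0.44] [ 0.3 -0.1 28.7]
 t 39.53 pos [539.3 333.7  28.7] F [-2.7 -4.   3.8] w 0.253
```

View pics/m4s.png

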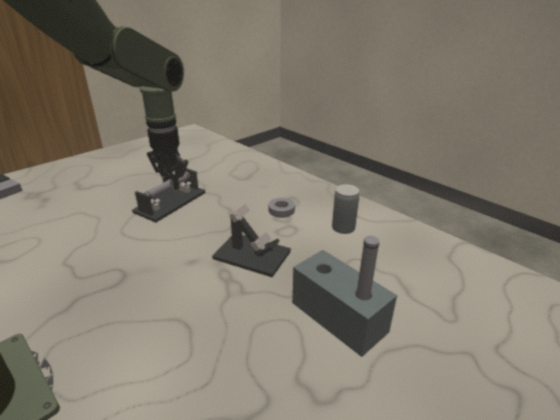

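Run:
```python
from plan import *
u=np.array([np.cos(cr[2]),np.sin(cr[2]),0]);v=np.array([-u[1],u[0],0])
T=np.array([cr[0],cr[1],0])+13*u
for z in (27.3,28.3):
    manip.move_linear(T+[0,0,z],vel=20);manip.wait(.15)
    F=telemetry.current_wrist_force();M=telemetry.current_wrist_torque();print(z,np.round([F@u,F@v,F[2]],1),np.round([M@u,M@v],2),np.round(telemetry.current_eef_pos()-T,1))
manip.command_gripper(0.5);manip.wait(.2);st('open')
manip.move_linear(T+[0,0,120],vel=120);st('up')
manip.move_ptp([cr[0]-20,cr[1]-20,230],down(cr[2]+np.pi/2-np.pi/2));manip.wait(.15)
shot('z1');save(get_image('side'),'z1s');save(get_image('scene'),'z1c');st()
for c in ('wrist','side','scene'): det(c,'short_pin')
m=np.array([cr[0],cr[1],45.])
print(proj(loadcam('z1'),[m+75*u,m-75*u]),proj(mkcam(get_image('side')),[m+75*u,m-75*u]))
from fit import *
s=cradle_segs(cr)+poly([m+75*u+12*v,m-75*u+12*v,m-75*u-12*v,m+75*u-12*v],(255,0,255))
overlay('z1',s,(100,50,460,330),2,'z1o')
```

```text
27.3 [-3.6 -4.1  7.2] [-0.59  0.6 ] [ 0.5 -0.3 28.4]
28.3 [-1.1 -5.5  2.9] [-0.72  0.16] [ 0.4 -0.3 28.5]
open t 40.88 pos [538.8 334.1  28.2] F [ 0.5 -0.2  0.3] w 0.499
up t 41.79 pos [538.2 333.5 119.1] F [-0.3 -0.7 -0.6] w 0.503
 t 43.48 pos [506.2 310.8 229.7] F [ 0.6 -0.9  0.4] w 0.499
short_pin [(array([305.8, 177. ]), 0.76)]
short_pin [(array([165.1, 187.4]), 0.71)]
short_pin [(array([317.6, 138.8]), 0.85)]
[[377.65458897 174.80327194]
 [234.93942047 174.7698836 ]] [[186.65391503 178.39319251]
 [145.71462961 200.2788932 ]]
```

View pics/z1o.png

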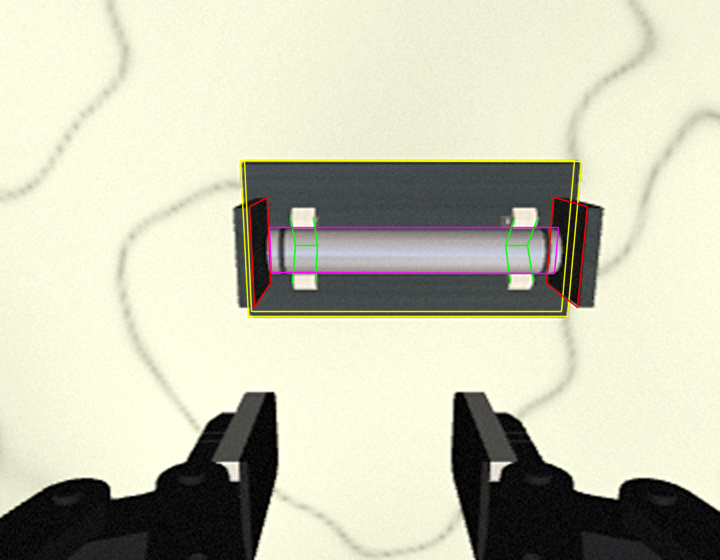

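View pics/z1s.png

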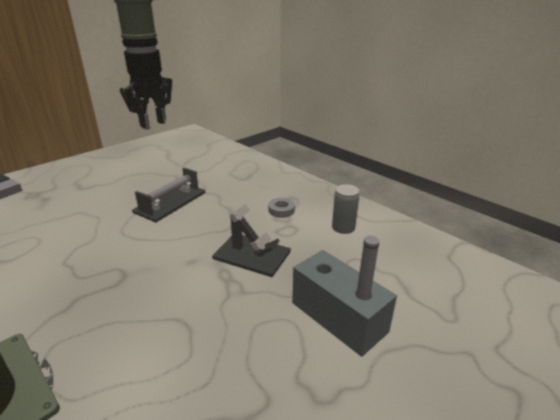

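View pics/z1c.png

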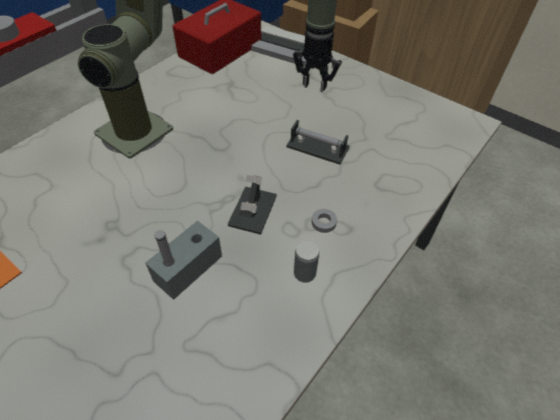

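Run:
```python
from h import *
manip.finish_job();print('ok',telemetry.current_t())
```

```text
the job is handed in; nothing more can be done
the job is handed in; nothing more can be done
```

The job is done and was handed in a little after 43.5 s, with the 59 s limit in hand.

- **First part:** I took the short pin from the rack by its top end and set it into the sloping V-block. I pushed it in until the V jaws and then the foot plate pushed back, with the tip 114.8 mm up the axis against 115 mm expected. I let go there, and the wrist views showed it fully seated.
- **Second part:** I took it again 62 mm up from the foot plate, between the two jaws, lifted it clear and lowered it slowly into the cradle. It touched the saddles at the height expected from the grasp (TCP at 28.7 mm). Vertical force there stayed below 10 N, and I then released it.

**Last checks:**
- The wrist view shows the pin in both saddles, between the end plates, within about 2 mm of where it belongs. The side and scene views also show it there, and it looks level.
- In those views the long pin, bearing and can look unmoved, and the gripper is clear with no force on the wrist.

**Disagreements:**
- With height left free, the base plates measured about 5 mm low (6 to 7 mm instead of 12 mm). The rack and the short pin's top came out 1.5 to 2.5 mm low.
- I therefore used the stated heights. The model overlays and the contact heights agreed with them to about 1 mm.
- At the cradle, a small wrist torque (up to about 0.7 N m) showed the pin settling a little unevenly before release.

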